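# Clamp a paste jar with the cam key and unscrew its tight cap

### The job

Fetch the T-handled box key from the tool block, put it on the square head of the bench clamp and turn clockwise until the clamp grips the jar firmly; the key may stay on the screw. Then unscrew the jar's tight cap while the clamp keeps the jar from turning, stop turning once the threads let go, lift the cap straight off and finish still holding it, level and centred just above the open jar (a finger's breadth clear of the mouth), ready to go back on. Leave everything else on the bench where it is.

Things in the scene. Friction and masses are not known exactly. Their poses are not given: they have to be found in the camera images.
- clamp: low cam clamp fixed to the bench: aluminium base plate 112 (x) x 205 (y) x 10 mm, y from -126 to +79 mm; steel vee jaw at its +y end, rubber-faced sliding jaw at -y, behind that the cam screw (axis at x 0, y -85.5 mm). Jaws reach 46 mm above the bench. Origin: on the bench below the middle of the jar's seat; x, y along the plate's sides, z up.
- screw_head (a point): point on the axis of the cam screw where the key comes to rest: top of a 33 mm round flange, 34 mm above the bench. From it rises a square head 16x16 mm, 10 mm high, with a cone 5 mm high on top (16 mm down to 9 mm) that leads the key on. Its x and y axes are normal to the flats of the head and turn with it; z up.
- cam_screw (a joint): turn of the cam screw in rad: 0 = clamp open, grows clockwise seen from above, hard stop at 1.25. The jaw meets the jar at about 0.85 and the clamp is firmly shut from 1.1 on; it stays where it is left. Turning takes up to about 0.4 N m.
- key: T-handled box key of dark steel, 82 mm tall, 0.22 kg, upright in one hole of the tool block, its lower end 7 mm above the bench. Below: square tube 26x26x40 mm with a square socket 18.6 mm wide, 22 mm deep, open at the bottom. Above: 13 mm shaft, on top a flat-sided bar. Origin: centre of the lower end; x, y normal to the flats of the socket; z up. About 0.2 rad of play on the screw head.
- key_grip (a point): middle of the key's T-bar (68 mm long along the key's y, 14 mm wide along its x, 16 mm high), 74 mm above the key's lower end. Grip here across the 14 mm (fingers close along the key's x).
- tool_block: grey plastic block 58 (x) x 140 (y) x 32 mm fixed to the bench, with two square holes 29 mm wide and 25 mm deep at y = +36 and -36 mm; the key stands in one of them, the nut driver in the other. Origin: centre of its underside.
- jar: white plastic jar with a paper band, 0.3 kg, loose in the clamp's seat, underside 10 mm above the bench: body 60 mm across, 58 mm high, then a shoulder and a 40 mm neck with three thread ridges, mouth at 82 mm, in it a springy grey sealing insert that stands up to 9 mm above the mouth once the cap is off. Origin: centre of the underside, z up. Unclamped it turns with the cap.
- jar_mouth (a point): centre of the jar's mouth (upper edge of its neck), 82 mm above its underside; z up.
- jar_side (a point): point on the side of the jar's body, 30 mm from its axis along its x, 30 mm up; shows whether the jar turns.
- cap: black ribbed screw cap, 57 mm across, 24 mm high, 0.045 kg, tight on the jar with its lower edge 77 mm above the bench. Unscrew counter-clockwise seen from above; breaking it loose takes about 0.3 to 0.4 N m. Origin: centre of its lower edge, z up; its x lies within 0.12 rad of the jar's x while tight.
- cap_top (a point): centre of the cap's flat top, 24 mm above its lower edge. Three lugs inside the cap sit under the jar's thread ridges: turned 0.95 to 1.25 rad counter-clockwise they come clear (the cap climbs about 2 mm meanwhile) and the cap lifts straight off; at 1.4 to 1.7 rad they meet a stop.
- nut_driver: round-handled nut driver, 89 mm tall, 27 mm thick, black fluted-waist handle, standing in the other hole of the tool block; its small hexagon socket does not fit the cam screw. Not needed. Origin: centre of its lower end, z up.
- scanner: hand code reader, 50x158x38 mm, lying on the bench; bystander. Origin: centre of its underside.
- tape_amber: roll of tape, 66 mm across, 19 mm high, lying flat; bystander. Origin: centre of its underside.
- cutters: side cutters, 54x152x13 mm, lying flat; bystander. Origin: centre of its underside.
- brush: flat brush with a wooden handle, 20x150x12 mm, lying; bystander. Origin: centre of its underside.
- spacer_2: flat black moulded cell spacer, 72x72x10 mm; bystander. Origin: centre of its underside.
- strip_coil: coil of strip, 72 mm across, 10 mm high, lying flat; bystander. Origin: centre of its underside.
There are look-alikes about, which are no part of the job. Leave any orange or purple look-alike of the jar alone.

How it is judged (in metres and radians):
On the way:
1. With the key seated on its head, the cam screw is turned until the clamp grips the jar (value of joint cam_screw above 1.05 rad and contact force between clamp and jar above 20 N and horizontal distance between key and screw_head below 0.006 m and z of key in the frame of screw_head below 0.008 m), for 0.2 s.
At the end, for the whole second after the job is handed in: The fingers hold the cap still and level (0.2 rad), lower edge 4 to 40 mm above the mouth, within 15 mm of its axis, off the jar, turned 0.9 to 2.2 rad from the jar's x. Cam screw past 1.05 rad, clamp gripping the jar with over 20 N, jar upright (0.1 rad) and within 6 mm of its seat (z of cap in the frame of jar_mouth between 0.004 and 0.04 m and horizontal distance between cap and jar_mouth below 0.015 m and angle between cap's own z axis and vertical below 0.2 rad and contact force between the fingers and cap above 2 N and contact force between cap and jar below 0.05 N and linear speed of cap below 0.02 m/s and angle between the x axis of cap and the x axis of jar, either way round above 0.9 rad and value of joint cam_screw above 1.05 rad and contact force between clamp and jar above 20 N and angle between jar's own z axis and vertical below 0.1 rad and horizontal distance between jar and clamp below 0.006 m); the arm keeps its last pose, push and grip.
It fails at once if the jar turns with its cap or is dragged from its seat (a point on its side moves more than 14 mm) (distance of jar_side from where it was at the start of the episode above 0.014 m).
It fails at once if the cap is taken off before the clamp is shut (z of cap in the frame of jar_mouth above -0.008 m and value of joint cam_screw below 1 rad).
It fails at once if the cam screw is turned by something other than the key on its head (value of joint cam_screw between 0.35 and 0.95 rad and not (horizontal distance between key and screw_head below 0.006 m and z of key in the frame of screw_head below 0.014 m)).
It fails at once if the nut driver is pulled out or a bystander is moved by more than 30 mm (distance of any of nut_driver, scanner, tape_amber, cutters, brush, spacer_2, strip_coil from where it was at the start of the episode above 0.03 m).
It also fails if it takes over 58 s, if anything falls off the work surface, if the arm or the gripper's body presses on something with over 40 N, if the wrist force passes 120 N, or if a joint passes its speed limit or range.

### The arm

A 7-joint arm with a two-finger parallel gripper is mounted at the origin on a cart in front of the work surface, level with it; the furniture and walls round the work are solid. World frame = base frame: x ahead of the robot, y to its left, z up, the work surface at z = 0. Lengths are in m, angles in degrees, forces in N, time in s.
With the tool pointing down it reaches from about 0.4 to 0.875 m from the base axis. Payload 6.5 kg.
Tool frame: the origin (TCP) lies midway between the tips of the shut fingers; the grasp point (between the pads) lies 19 mm behind it; z points along the fingers, y is the line along which they close (so a half turn about z gives the same grasp; the last joint's range is limited). The gripper opens to 85 mm and grips with 20 to 120 N. Pads are 22 mm wide; open, the fingers measure 114 mm over their backs; the gripper's body (76 mm by 85 mm) begins 54 mm behind the grasp point. The pads swing forward as they close: fully open they stand 13 mm farther back than shut.
Start: joints at [-78.392, 30.733, -0.252, 88.115, 0.149, 61.152, -4.079], TCP at [0.173, 0.627, 0.199] pointing down, gripper open.
Joint ranges: [-154.64, 154.64], [-21.42, 123.67], [-72.66, 72.17], [13.99, 137.28], [-74.86, 254.86], [10.95, 109.41], [-158.01, 158.01]. Speed limits (degrees/s): [136.94, 136.94, 180, 180, 180, 180, 180].

### API

Orientations are given as a 3x3 rotation matrix whose columns are the frame's x, y, z axes.
In Python, from station import manip gives the robot as it stands.
- The arm moves only by the shell command python3 -m handwheel 'ROWS' [FORCE]. ROWS is a JSON object of lists of equal length, an entry for each row: "fingers": the closure, from -1 (fully open) to 1 (shut); "slide": the shift along the tool's x, y, z in units of 40 mm (1.0 is 40 mm), a list of three; "dr": the turn, a rotation vector about the tool's x, y, z in units of 5 degrees (1.0 is 5 degrees), a list of three. In form: {"fingers": [fingers, ...], "slide": [[x, y, z], ...], "dr": [[ax, ay, az], ...]}. A call has 1 to 12 rows; each row shifts and turns the commanded pose from where the row before left it, along the tool's axes as they then stand; what a row does not reach is not made up. A row lasts 1/10 s, in which the tool goes at most 50 mm and 8.59 degrees, less where a joint would pass 70% of its speed; a pose out of reach is approached as far as the arm can. A call is refused whole if a number of a shift passes 1 or a number of a turn 1, either way. A call with a gripper value outside its range is refused whole. The fingers move at their own pace and stop on an object; FORCE is the grip in N (left out, the last holds). Time passes only in rows, so rows that do not move let the fingers close. It gives the time, the measured TCP pose, the force, the opening and the grip force at its end, in the units of the state.
- manip.read_state(): the state, without advancing time (a new reading comes with each control period).
- manip.read_camera(name): name is "scene" or "top" or "wrist"; returns a dict with "color" (480x640x3 uint8, red, green, blue), "fov_y" (degrees; the focal length in pixels is half the picture's height over the tangent of half this angle, whatever the lens; pixels are square), "cx", "cy" (the principal point, pixels), "T" (4x4, takes a point from camera to world coordinates). Camera axes: x right, y up, looking along -z (the intrinsics and any distortion apply to the point x, -y, -z); pixel columns grow to the right and rows downward; lengths in m; the calibration is good to about 2 mm. A picture is of the moment at which its call begins. There is no depth.
- manip.sign_off(): hands the job in; it is judged then, once.
The state is a dict: "clock": time; "qpos": joint angles; "qd": joint speeds; "joint_efforts": joint torques, N m; "tool_pos": TCP position; "tcp_rot": TCP orientation; "force": force on the tool from outside, world axes, zero at the start; "torque": the same for the moment, N m; "opening": finger opening in m; "finger_force": force on a finger pad.
Only numpy, scipy, OpenCV 4.12 (cv2) and the standard library are available. Lean on these libraries where they do the work, as an engineer would, in place of code of your own. Each camera call takes 0.05 s, during which the arm holds its last target. There are 200 camera calls.

## Working session

There is one attempt and no reset: what is moved stays moved. The work goes in short steps, Python scripts to look and compute and a shell command to move; the robot and the scene stay as the last step left them, time stands still between calls to the robot, and variables do not carry over. Pictures are saved under pics/ and viewed, at most 15 in all, crops included, and the job is handed in when it is done.

```bash
mkdir -p pics
cat > h.py <<'E'
import numpy as np, cv2
from station import manip
def cam(n,save=None):
    c=manip.read_camera(n)
    if save: cv2.imwrite('pics/'+save,c['color'][:,:,::-1])
    return c
def K(c):
    f=240/np.tan(np.radians(c['fov_y']/2)); return f
def ray(c,u,v):
    f=K(c); d=np.array([(u-c['cx'])/f,-(v-c['cy'])/f,-1.]); T=np.array(c['T'])
    return T[:3,3],T[:3,:3]@d
def onz(c,u,v,z):
    o,d=ray(c,u,v); return o+d*(z-o[2])/d[2]
def proj(c,p):
    T=np.array(c['T']); q=T[:3,:3].T@(np.array(p)-T[:3,3]); f=K(c)
    return c['cx']+f*q[0]/-q[2], c['cy']-f*q[1]/-q[2]
E
python3 - <<'E'
from h import *
import pickle
for n in ['scene','top','wrist']:
    c=cam(n,n+'0.png'); pickle.dump(c,open(n+'0.pkl','wb'))
    print(n,[ (k,np.round(v,3).tolist()) for k,v in c.items() if k!='color'])
print(manip.read_state())
E
```

```text
scene [('fov_y', 57.499), ('cx', 322.875), ('cy', 239.906), ('T', [[0.707, 0.377, -0.598, -0.032], [-0.707, 0.359, -0.609, -0.763], [-0.015, 0.854, 0.52, 0.589], [0.0, 0.0, 0.0, 1.0]])]
top [('fov_y', 56.565), ('cx', 324.618), ('cy', 238.138), ('T', [[0.02, 0.992, -0.124, 0.41], [-1.0, 0.021, 0.004, -0.183], [0.007, 0.124, 0.992, 1.171], [0.0, 0.0, 0.0, 1.0]])]
wrist [('fov_y', 64.356), ('cx', 323.083), ('cy', 239.648), ('T', [[0.265, -0.917, -0.298, 0.096], [0.964, 0.251, 0.084, 0.647], [-0.002, -0.31, 0.951, 0.372], [0.0, 0.0, 0.0, 1.0]])]
{'clock': 0.15, 'qpos': array([-78.39122441,  30.77015919,  -0.25317038,  88.15541101,
         0.14869868,  61.15042667,  -4.07956055]), 'qd': array([-0.0639661 , -0.15312238,  0.06154853, -0.24807264,  0.04308622,
       -0.00919202,  0.00683265]), 'joint_efforts': array([ 1.75050689e-03, -5.83782792e+01,  1.04987707e+00, -2.59352374e+01,
        1.25028501e-02,  6.42718878e-03,  2.93770896e-06]), 'tool_pos': array([0.17251723, 0.62616536, 0.19830031]), 'tcp_rot': array([[-9.64100587e-01,  2.65537185e-01, -2.48470204e-04],
       [ 2.65537281e-01,  9.64099720e-01, -1.29715480e-03],
       [-1.04892780e-04, -1.31656580e-03, -9.99999128e-01]]), 'force': array([-0.46065546,  0.04130726,  0.67361087]), 'torque': array([-0.0047271 ,  0.06657868, -0.04700738]), 'finger_force': 0.0, 'opening': 0.08500491378041643}
```

View pics/top0.png

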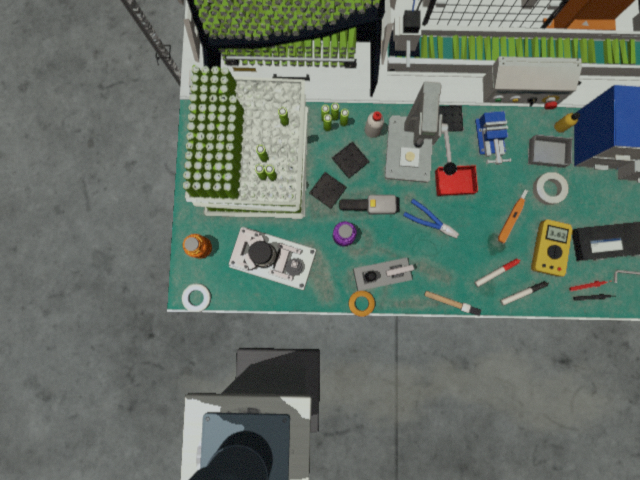

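View pics/scene0.png

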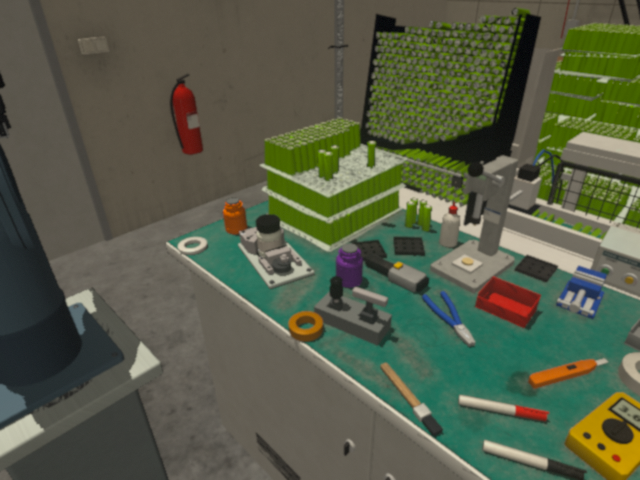

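The top view shows the clamp at about (273,258), with the black cap at (262,252) and the screw at (293,265). The tool block is at (384,274). Key candidates are the bar at (400,268) and the round black object at (371,276). Jar look-alikes are the orange one at (196,246) and the purple one at (345,233). I'll check the choice in one close crop.

Run:
```python
from h import *
a=cv2.imread('pics/top0.png');b=cv2.imread('pics/scene0.png')
A=cv2.resize(a[220:320,220:430],None,fx=3.8,fy=3,interpolation=3)[:, :800]
A=cv2.resize(a[220:315,222:422],(800,380),interpolation=cv2.INTER_CUBIC)
B=cv2.resize(b[205:345,230:400],(267,220),interpolation=cv2.INTER_CUBIC)
B1=cv2.resize(b[205:285,235:315],(400,220)); 
B1=cv2.resize(b[208:286,232:316],(237,220),interpolation=2);B2=cv2.resize(b[265:345,310:400],(248,220),interpolation=2)
o=np.zeros((600,800,3),np.uint8);o[:380]=A;o[380:,:237]=B1;o[380:,240:488]=B2
cv2.imwrite('pics/crop1.png',o)
```

```text
(no output)
```

View pics/crop1.png

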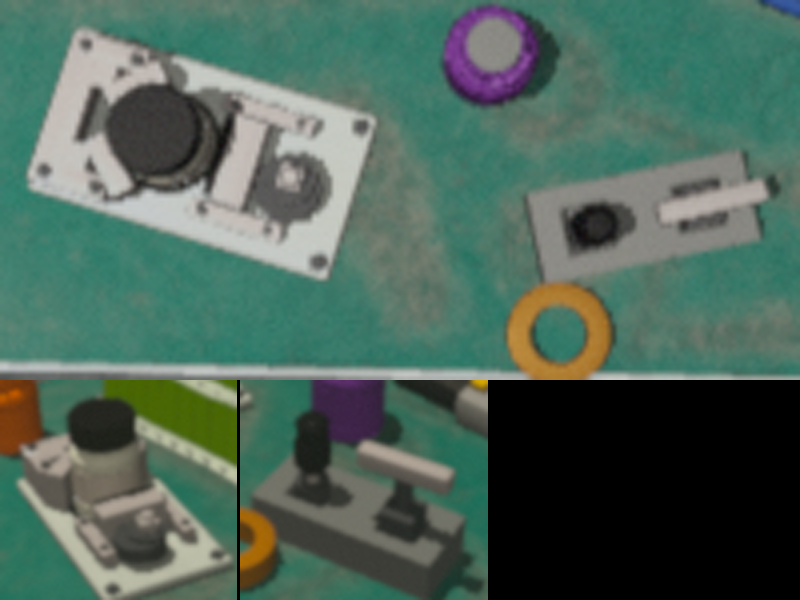

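Run:
```python
from h import *
import pickle
c=pickle.load(open('top0.pkl','rb')); s=pickle.load(open('scene0.pkl','rb'))
f=lambda u,v:(222+u/4,220+v/4)
def show(n,pts,z):
    P=np.array([onz(c,*f(*p),z) for p in pts]); print(n,P[:,:2].round(4).tolist(),'mean',P.mean(0).round(4)); return P
P=show('plate',[(85,30),(375,118),(328,280),(30,188)],.01)
L=P[1]-P[0];print('len',np.linalg.norm(L),np.linalg.norm(P[2]-P[1]), 'yaw of -y axis',np.degrees(np.arctan2(L[1],L[0])))
# +y direction = -L/|L|
ey=-(P[1]-P[0]+P[2]-P[3]);ey/=np.linalg.norm(ey);ex=np.array([ey[1],-ey[0],0])
o=P.mean(0)+ey*.0235;print('clamp o',o,'ey',ey,'ex',ex,'screw',o-ey*.0855)
show('cap top',[(155,130)],.101); show('screw',[(291,178)],.049)
B=show('bar',[(659,210),(770,191)],.089);d=B[0]-B[1];print(np.linalg.norm(d),np.degrees(np.arctan2(d[1],d[0])))
show('block',[(528,194),(740,152),(762,238),(545,282)],.032)
for p in [B.mean(0),o+[0,0,.101],o-ey*.0855+[0,0,.049]]: print('scene',proj(s,p))
show('nd',[(595,225)],.09)
```

```text
plate [[0.5789, 0.0268], [0.5248, -0.1649], [0.4191, -0.1369], [0.4745, 0.058]] mean [ 0.4993 -0.0543  0.01  ]
len 0.1991733642877806 0.1093663046374328 yaw of -y axis -105.77081636224797
clamp o [ 0.50572958 -0.03164366  0.01      ] ey [ 0.27275657  0.96208308 -0.        ] ex [ 0.96208308 -0.27275657  0.        ] screw [ 0.48240889 -0.11390176  0.01      ]
cap top [[0.5058, -0.0343]] mean [ 0.5058 -0.0343  0.101 ]
screw [[0.482, -0.1136]] mean [ 0.482  -0.1136  0.049 ]
bar [[0.4646, -0.3393], [0.4774, -0.4067]] mean [ 0.471 -0.373  0.089]
0.06858016929507152 100.81389794903079
block [[0.4759, -0.2639], [0.5055, -0.3994], [0.4509, -0.4132], [0.4204, -0.2753]] mean [ 0.4632 -0.338   0.032 ]
scene (np.float64(370.85209347034834), np.float64(293.20730420308456))
scene (np.float64(267.18989663021364), np.float64(215.35632689952507))
scene (np.float64(284.0369695941329), np.float64(251.36908876829162))
nd [[0.4547, -0.3005]] mean [ 0.4547 -0.3005  0.09  ]
```

```bash
python3 -m handwheel '{"fingers":[-1,-1,-1,-1,-1,-1,-1,-1,-1,-1,-1,-1],"slide":[[-0.76,-0.6,0],[-0.76,-0.6,0],[-0.76,-0.6,0],[-0.76,-0.6,0],[-0.76,-0.6,0],[-0.76,-0.6,0],[-0.76,-0.6,0],[-0.76,-0.6,0],[-0.76,-0.6,0],[-0.76,-0.6,0],[-0.76,-0.6,0],[-0.76,-0.6,0]],"dr":[[0,0,0],[0,0,0],[0,0,0],[0,0,0],[0,0,0],[0,0,0],[0,0,0],[0,0,0],[0,0,0],[0,0,0],[0,0,0],[0,0,0]]}' 60
python3 -m handwheel '{"fingers":[-1,-1,-1,-1,-1,-1,-1,-1,-1,-1],"slide":[[-0.29,-0.93,0],[-0.29,-0.93,0],[-0.29,-0.93,0],[-0.29,-0.93,0],[-0.29,-0.93,0],[-0.29,-0.93,0],[-0.29,-0.93,0],[-0.29,-0.93,0],[-0.29,-0.93,0],[0,0,0]],"dr":[[0,0,0],[0,0,0],[0,0,0],[0,0,0],[0,0,0],[0,0,0],[0,0,0],[0,0,0],[0,0,0],[0,0,0]]}'
```

```text
clock: 1.35
tool_pos: [0.4484, 0.2507, 0.199]
tcp_rot: [[-0.964, 0.265, -0.0], [0.265, 0.964, -0.0], [0.0, -0.0, -1.0]]
force: [1.6, 0.4, 0.6]
opening: 0.0855
finger_force: 0.0
clock: 2.35
tool_pos: [0.459, -0.1041, 0.1992]
tcp_rot: [[-0.962, 0.273, 0.0], [0.273, 0.962, -0.002], [-0.001, -0.002, -1.0]]
force: [-0.3, 0.7, 0.7]
opening: 0.0856
finger_force: 0.0
```

Run:
```python
from h import *
import pickle
c=cam('wrist','w1.png'); pickle.dump(c,open('w1.pkl','wb'))
print(np.round(c['T'],3).tolist())
print('screw exp',proj(c,[.4824,-.1139,.049]),'cap',proj(c,[.5057,-.0316,.101]))
```

```text
[[0.273, -0.915, -0.298, 0.382], [0.962, 0.258, 0.087, -0.083], [-0.002, -0.311, 0.951, 0.373], [0.0, 0.0, 0.0, 1.0]]
screw exp (np.float64(321.0257130274376), np.float64(238.40945090803044)) cap (np.float64(432.7108543032689), np.float64(259.44433358090345))
```

View pics/w1.png

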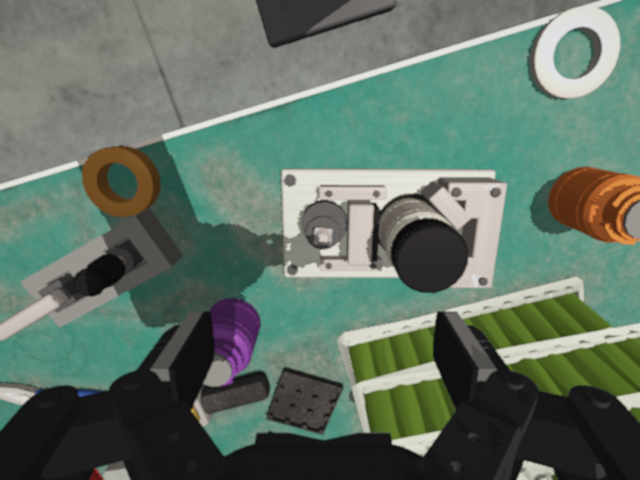

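```bash
python3 -m handwheel '{"fingers":[-1,-1,-1,-1,-1,-1,-1,-1,-1,-1],"slide":[[-0.26,-0.93,0],[-0.26,-0.93,0],[-0.26,-0.93,0],[-0.26,-0.93,0],[-0.26,-0.93,0],[-0.26,-0.93,0],[-0.26,-0.93,0],[0,0,0],[0,0,0],[0,0,0]],"dr":[[0,0,1],[0,0,1],[0,0,1],[0,0,1],[0,0,1],[0,0,1],[0,0,1],[0,0,0],[0,0,0],[0,0,0]]}'
```

```text
clock: 3.4
tool_pos: [0.3929, -0.3539, 0.1987]
tcp_rot: [[-0.64, 0.768, 0.0], [0.768, 0.64, 0.001], [0.001, 0.001, -1.0]]
force: [0.5, 0.3, 0.4]
opening: 0.0857
finger_force: 0.0
```

```bash
python3 -m handwheel '{"fingers":[-1,-1,-1,-1,-1,-1,-1,-1,-1,-1,-1],"slide":[[0,0,0],[0,0,0],[0,0,0],[0,0,0],[0,0,0],[0,0,0],[-0.4,0.9,0],[-0.4,0.9,0],[0,0,0],[0,0,0],[0,0,0]],"dr":[[0,0,1],[0,0,1],[0,0,1],[0,0,1],[0,0,1],[0,0,0.8],[0,0,0],[0,0,0],[0,0,0],[0,0,0],[0,0,0]]}'
python3 - <<'E'
from h import *
import pickle
c=cam('wrist'); pickle.dump(c,open('w2.pkl','wb'))
u,v=map(int,proj(c,[.471,-.373,.089])); print(u,v)
w1=cv2.imread('pics/w1.png')
a=cv2.resize(c['color'][max(0,v-90):v+90,max(0,u-120):u+120,::-1],(480,360),interpolation=2)
b=cv2.resize(w1[211:261,292:352],(300,250),interpolation=2)
o=np.zeros((600,800,3),np.uint8);o[:360,:480]=a;o[:250,490:790]=b;cv2.imwrite('pics/crop2.png',o)
print(max(0,u-120),max(0,v-90))
E
```

```text
clock: 4.5
tool_pos: [0.4679, -0.3731, 0.1988]
tcp_rot: [[-0.185, 0.983, -0.001], [0.983, 0.185, 0.001], [0.001, -0.001, -1.0]]
force: [0.2, -0.7, 1.0]
opening: 0.0851
finger_force: 0.0
327 223
207 133
```

View pics/crop2.png

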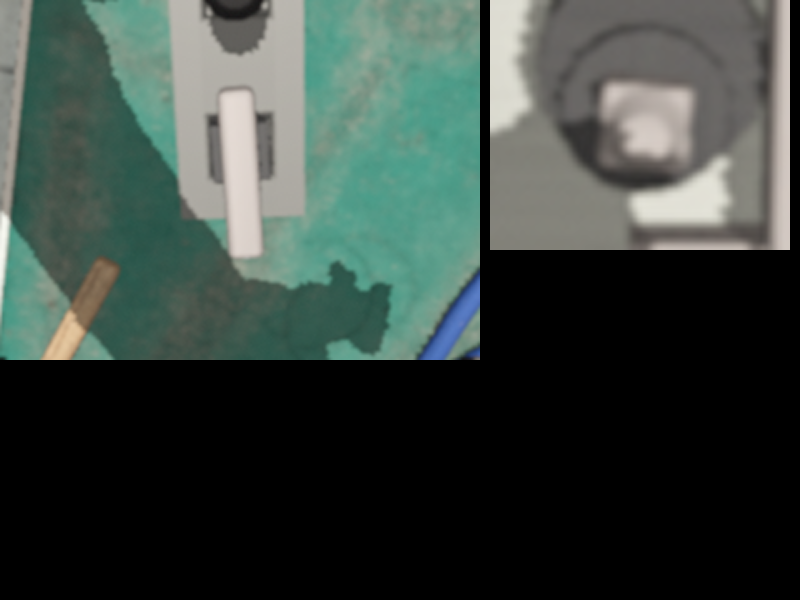

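Run:
```python
from h import *
import pickle
c=pickle.load(open('w2.pkl','rb'));w=pickle.load(open('w1.pkl','rb'))
# bar via mask
im=c['color'][133:313,207:447]; hsv=cv2.cvtColor(im,cv2.COLOR_RGB2HSV)
m=((hsv[...,2]>185)&(hsv[...,1]<60)).astype(np.uint8); n,l,s,ct=cv2.connectedComponentsWithStats(m)
i=l[86,120]; r=cv2.minAreaRect(np.argwhere(l==i)[:,::-1].astype(np.float32)); B=cv2.boxPoints(r)+[207,133]; print(i,r,s[i])
P=np.array([onz(c,*p,.089) for p in B]);print(P.round(4).tolist(),P.mean(0)); e=[np.subtract(P[1],P[0]),np.subtract(P[2],P[1])]
for q in e: print(np.linalg.norm(q),np.degrees(np.arctan2(q[1],q[0])))
f=lambda u,v:(292+u/5,211+v/5)
H=np.array([onz(w,*f(*p),.042) for p in [(110,82),(202,87),(200,172),(108,168)]]);print('head',H.mean(0))
for i in range(4):
    q=H[(i+1)%4]-H[i];print(np.linalg.norm(q),np.degrees(np.arctan2(q[1],q[0])))
print('plate', [onz(w,*p,.01).round(4).tolist() for p in [(282,170),(284,276)]])
s=onz(w,323,236,.049);print('tip',s,'cap',onz(w,428,255,.101))
```

```text
7 ((120.13113403320312, 86.4151611328125), (82.76754760742188, 15.805610656738281), 85.71085357666016) [ 110   45   20   84 1269]
[[0.4561, -0.3408, 0.089], [0.4675, -0.3377, 0.089], [0.485, -0.4012, 0.089], [0.4728, -0.4045, 0.089]] [ 0.47034293 -0.37104107  0.089     ]
0.011741850033282616 14.999492520550323
0.06580580718249693 -74.59774597918646
head [ 0.48330472 -0.11234254  0.042     ]
0.016652294095550534 70.98230054266263
0.01624810542993057 -16.67712220930605
0.016887956600885424 -108.40207466527868
0.01642160352720939 162.47883835127485
plate [[0.4191, -0.1345, 0.01], [0.5233, -0.1657, 0.01]]
tip [ 0.48070932 -0.11158955  0.049     ] cap [ 0.50116602 -0.03436592  0.101     ]
```

```bash
python3 -m handwheel '{"fingers":[-1,-1,-1,-1,-1,-1,-1,0,1,1,1,1],"slide":[[0,0.07,0.8],[0,0,0.8],[0,0,0.7],[0,0,0.6],[0,0,0.55],[0,0,0],[0,0,0],[0,0,0],[0,0,0],[0,0,0],[0,0,0],[0,0,0]],"dr":[[0,0,-0.7],[0,0,0],[0,0,0],[0,0,0],[0,0,0],[0,0,0],[0,0,0],[0,0,0],[0,0,0],[0,0,0],[0,0,0],[0,0,0]]}' 60
```

```text
clock: 5.75
tool_pos: [0.4712, -0.3736, 0.0612]
tcp_rot: [[-0.244, 0.97, 0.0], [0.97, 0.244, -0.0], [-0.0, 0.0, -1.0]]
force: [0.1, 0.4, -0.8]
opening: 0.0124
finger_force: 0.0
```

```bash
python3 -m handwheel '{"fingers":[1,1,1],"slide":[[0,0,0],[0,0,0],[0,0,0]],"dr":[[0,0,0],[0,0,0],[0,0,0]]}' 60
python3 - <<'E'
from h import *
cam('scene','s2.png'); a=cv2.imread('pics/s2.png');cv2.imwrite('pics/s2c.png',cv2.resize(a[200:360,280:440],(600,600),interpolation=2))
E
```

```text
clock: 6.05
tool_pos: [0.471, -0.3736, 0.061]
tcp_rot: [[-0.244, 0.97, -0.0], [0.97, 0.244, 0.0], [0.0, -0.0, -1.0]]
force: [0.3, -0.6, 0.1]
opening: -0.0001
finger_force: 0.0
```

View pics/s2c.png

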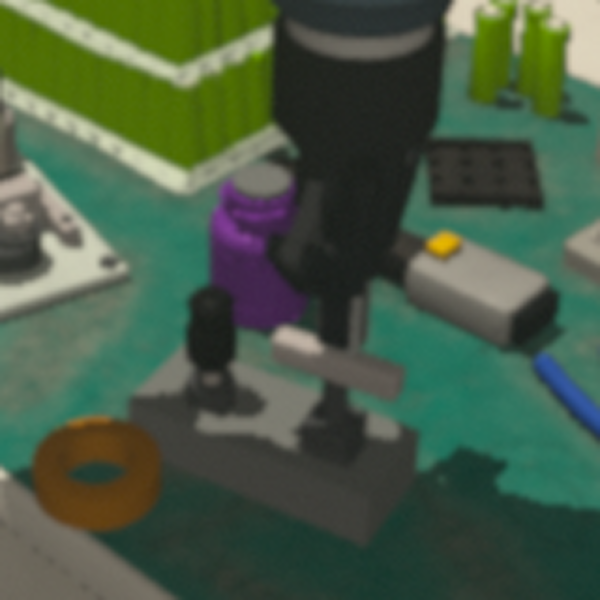

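The fingers shut on nothing: they show behind the bar, which is still at about (340,362) in the crop. I'll compare this with the calibration and re-measure from two views.

Run:
```python
from h import *
import pickle
s=cam('scene');t=cam('top');w=cam('wrist','w3.png');pickle.dump((s,t,w),open('c3.pkl','wb'))
st=manip.read_state();print(st['tool_pos'],proj(s,st['tool_pos']),proj(w,st['tool_pos']),proj(s,[.471,-.373,.089]),proj(w,[.471,-.373,.089]))
u,v=proj(t,[.471,-.373,.08]);print(u,v);u,v=int(u),int(v)
o=np.zeros((600,800,3),np.uint8)
o[:300,:400]=cv2.resize(t['color'][v-38:v+37,u-50:u+50,::-1],(400,300),interpolation=2)
o[:300,400:]=cv2.resize(w['color'],(400,300))[:,:,::-1]
o[300:,:400]=cv2.resize(s['color'][250:325,320:420,::-1],(400,300),interpolation=2)
o[300:,400:]=cv2.resize(w['color'][150:450,120:520,::-1],(400,300))
cv2.imwrite('pics/crop3.png',o)
```

```text
[ 0.47105058 -0.37355489  0.06096648] (np.float64(370.4691762790126), np.float64(305.2344236760363)) (np.float64(323.6066315385417), np.float64(281.7544338120617)) (np.float64(370.8545414553654), np.float64(293.2034466132836)) (np.float64(323.82982324665585), np.float64(307.83123635271613))
399.98864010602983 270.3116339363353
```

View pics/crop3.png

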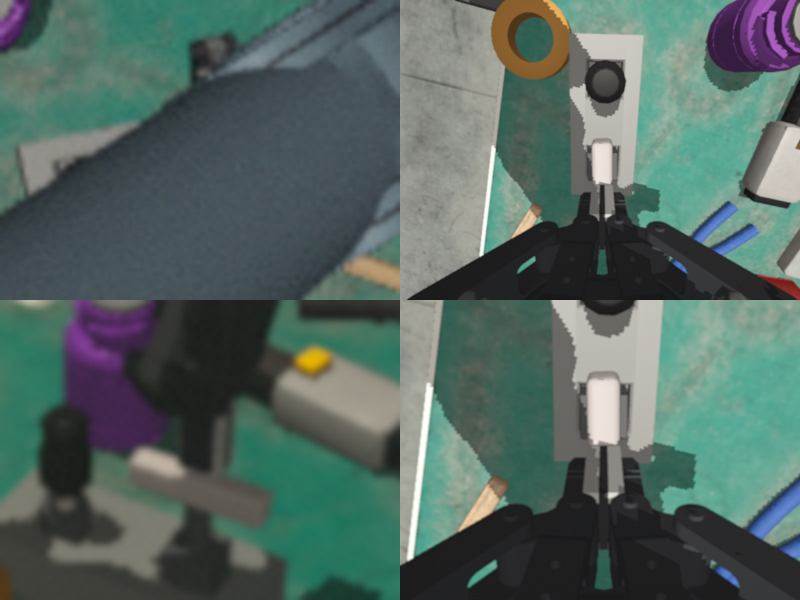

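Run:
```python
from h import *
import pickle
s,t,w=pickle.load(open('c3.pkl','rb'))
w1=cv2.imread('pics/w1.png')
o=np.zeros((600,800,3),np.uint8)
o[:400,:400]=cv2.resize(w['color'][230:390,243:403,::-1],(400,400),interpolation=2)
o[:400,400:]=cv2.resize(w1[280:480,150:350],(400,400),interpolation=2)
o[400:,:400]=cv2.resize(s['color'][275:315,330:410,::-1],(400,200),interpolation=2)
cv2.imwrite('pics/crop4.png',o)
```

```text
(no output)
```

View pics/crop4.png

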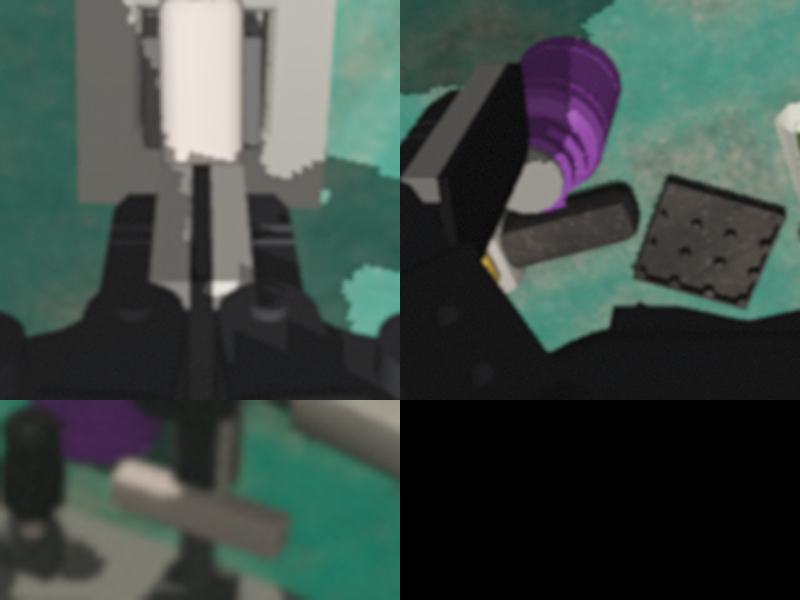

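Run:
```python
from h import *
import pickle
s,t,w=pickle.load(open('c3.pkl','rb'));w1=pickle.load(open('w1.pkl','rb'));st=manip.read_state()
def tp(c,R,p,x): return np.round(proj(c,np.array(p)+np.array(R)@x),0)
R1=[[-0.962,.273,0],[.273,.962,0],[0,0,-1]];p1=[.459,-.1041,.1992]
for z in [0,-.013,-.03,-.045]:
  print(z,'w1 open',[tp(w1,R1,p1,[x,-.0425,z]) for x in(.011,-.011)],'w3 shut',[tp(w,st['tcp_rot'],st['tool_pos'],[x,y,z]) for x in(.011,-.011) for y in (0,.01)])
```

```text
0 w1 open [array([238., 262.]), array([241., 303.])] w3 shut [array([324., 261.]), array([344., 261.]), array([324., 302.]), array([343., 302.])]
-0.013 w1 open [array([232., 273.]), array([235., 316.])] w3 shut [array([324., 271.]), array([346., 272.]), array([324., 314.]), array([345., 314.])]
-0.03 w1 open [array([222., 289.]), array([227., 335.])] w3 shut [array([324., 287.]), array([348., 288.]), array([324., 334.]), array([347., 334.])]
-0.045 w1 open [array([212., 306.]), array([217., 356.])] w3 shut [array([324., 305.]), array([350., 305.]), array([324., 355.]), array([349., 355.])]
```

The wrist picture disagrees with the state. In both the open and shut views, the fingertips sit about 35 mm behind the reported TCP. The scene view agrees: the shut fingers hang just above the bar. I'll measure the offset with a gentle touch on the bar's top, which is at z = 0.089.

```bash
python3 -m handwheel '{"fingers":[1,1,1],"slide":[[0,0,0.05],[0,0,0.05],[0,0,0]],"dr":[[0,0,0],[0,0,0],[0,0,0]]}' | egrep 'tool|^force'; python3 -m handwheel '{"fingers":[1,1],"slide":[[0,0,0.04],[0,0,0]],"dr":[[0,0,0],[0,0,0]]}'| egrep 'tool|^force'
```

```text
tool_pos: [0.4712, -0.3737, 0.0569]
force: [-0.5, -0.4, 0.1]
tool_pos: [0.4719, -0.3745, 0.0568]
force: [-1.5, 1.5, 12.3]
```

```bash
python3 -m handwheel '{"fingers":[1,-0.4,-0.4,-0.4,-0.4,-0.4,-0.4],"slide":[[0,0,-0.6],[0,0,0],[0,0,0],[0,0,0],[0,0,0],[0,0,0],[0,0,0]],"dr":[[0,0,0],[0,0,0],[0,0,0],[0,0,0],[0,0,0],[0,0,0],[0,0,0]]}' | egrep 'tool|^force|open'
```

```text
tool_pos: [0.4709, -0.3734, 0.0791]
force: [-0.2, 0.5, -0.3]
opening: 0.0595
```

```bash
python3 -m handwheel '{"fingers":[-0.4,-0.4,-0.4,-0.4,1,1,1,1,1,1,1],"slide":[[0,0,0.5],[0,0,0.42],[0,0,0.3],[0,0,0],[0,0,0],[0,0,0],[0,0,0],[0,0,0],[0,0,0],[0,0,0],[0,0,0]],"dr":[[0,0,0],[0,0,0],[0,0,0],[0,0,0],[0,0,0],[0,0,0],[0,0,0],[0,0,0],[0,0,0],[0,0,0],[0,0,0]]}' 80
```

```text
clock: 8.55
tool_pos: [0.4717, -0.3742, 0.0315]
tcp_rot: [[-0.244, 0.97, 0.001], [0.97, 0.244, -0.001], [-0.001, 0.001, -1.0]]
force: [-0.9, -0.3, 6.4]
opening: 0.0125
finger_force: 78.8
```

```bash
python3 -m handwheel '{"fingers":[1,1,1,1,1,1,1],"slide":[[0,0,-0.2],[0,0,-0.5],[0,0,-0.7],[0,0,-0.7],[0,0,-0.7],[0,0,0],[0,0,0]],"dr":[[0,0,0],[0,0,0],[0,0,0],[0,0,0],[0,0,0],[0,0,0],[0,0,0]]}' 80
python3 - <<'E'
from h import *
st=manip.read_state();p=st['tool_pos'];R=st['tcp_rot']
w=cam('wrist');s=cam('scene')
o=np.zeros((600,800,3),np.uint8)
o[:400,:400]=cv2.resize(w['color'][190:390,223:423,::-1],(400,400),interpolation=2)
u,v=map(int,proj(s,p+[0,0,.02]));print('scene off',u,v, 'tip scene',proj(s,p+[0,0,.032]),'wrist bar near end exp',proj(w,p+R@[.034,0,-.0575]),'pt',proj(w,p+R@[.034,.007,-.0575]))
o[:400,400:]=cv2.resize(s['color'][v-50:v+50,u-50:u+50,::-1],(400,400),interpolation=2)
cv2.imwrite('pics/crop5.png',o)
E
```

```text
clock: 9.25
tool_pos: [0.471, -0.3731, 0.1426]
tcp_rot: [[-0.244, 0.97, 0.0], [0.97, 0.244, 0.0], [0.0, 0.0, -1.0]]
force: [0.5, -0.5, -2.6]
opening: 0.0125
finger_force: 78.8
scene off 372 259 tip scene (np.float64(372.97928627747353), np.float64(254.01564510146832)) wrist bar near end exp (np.float64(323.81653839629644), np.float64(259.3604240364699)) pt (np.float64(345.2755836121208), np.float64(259.385056658464))
```

View pics/crop5.png

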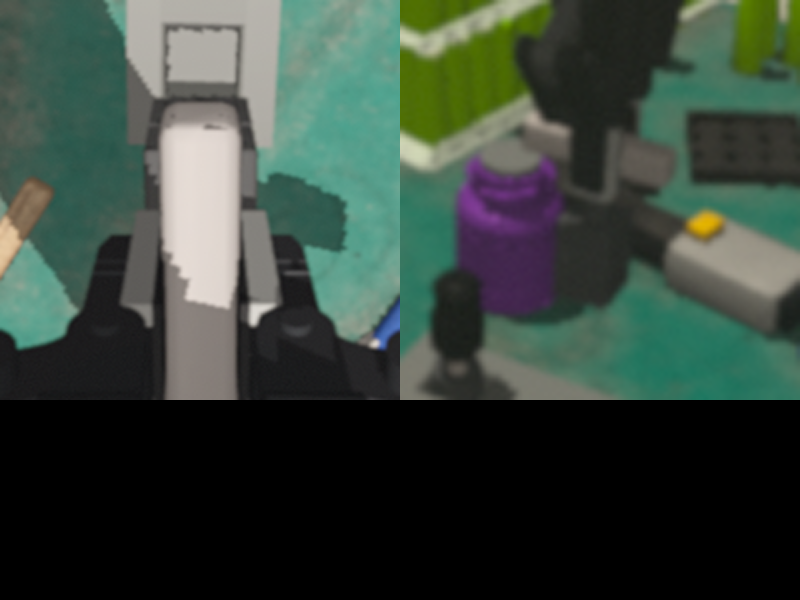

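```bash
python3 -m handwheel '{"fingers":[1,1,1,1,1,1,1],"slide":[[0,0,0],[0,0,0],[0,0,0],[0,0,0],[0,0,0],[0,0,0],[0,0,0]],"dr":[[0,0,1],[0,0,1],[0,0,1],[0,0,1],[0,0,1],[0,0,1],[0,0,0.3]]}' |grep tcp
python3 -m handwheel '{"fingers":[1,1,1,1,1,1,1,1,1,1],"slide":[[0.776,-0.211,0],[0.776,-0.211,0],[0.776,-0.211,0],[0.776,-0.211,0],[0.776,-0.211,0],[0.776,-0.211,0],[0.776,-0.211,0],[0.776,-0.211,0],[0,0,0],[0,0,0]],"dr":[[0,0,0],[0,0,0],[0,0,0],[0,0,0],[0,0,0],[0,0,0],[0,0,0],[0,0,0],[0,0,0],[0,0,0]]}'
python3 - <<'E'
from h import *
import pickle
st=manip.read_state();p=st['tool_pos'];R=st['tcp_rot'];print(st['qpos'].round(1),np.degrees(np.arctan2(R[1,1],R[0,1])))
w=cam('wrist');s=cam('scene');t=cam('top')
k=p+R@[.003,0,0]-[0,0,.0245];print('key',k)
o=np.zeros((600,800,3),np.uint8)
o[:400,:400]=cv2.resize(w['color'][150:350,223:423,::-1],(400,400),interpolation=2)
u,v=map(int,proj(s,k));print(u,v,'head scene',proj(s,[.4822,-.113,.049]),'key bottom',proj(s,k))
o[:500,400:]=cv2.resize(s['color'][v-50:v+75,u-50:u+50,::-1],(400,500),interpolation=2)
cv2.imwrite('pics/crop6.png',o)
E
```

```text
tcp_rot: [[0.301, 0.954, -0.003], [0.954, -0.301, 0.001], [0.0, -0.003, -1.0]]
clock: 11.05
tool_pos: [0.4806, -0.1157, 0.1421]
tcp_rot: [[0.296, 0.955, -0.001], [0.955, -0.296, -0.0], [-0.0, -0.001, -1.0]]
force: [0.4, -0.8, -2.9]
opening: 0.0123
finger_force: 78.7
[-28.1  26.1  46.4 116.2 -25.3  48.1  15.5] -17.229399334318785
key [ 0.48145086 -0.11282923  0.11761245]
281 228 head scene (np.float64(283.9769939753267), np.float64(254.9856806694091)) key bottom (np.float64(281.7243615508683), np.float64(228.6624656242387))
```

View pics/crop6.png

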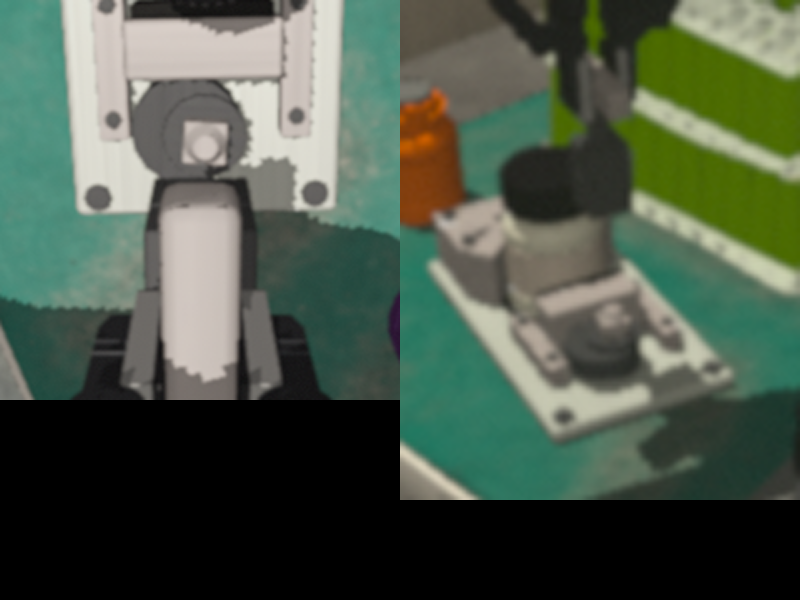

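Run:
```python
from h import *
st=manip.read_state();p=st['tool_pos'];R=st['tcp_rot'];w=cam('wrist')
for uv,z in (((325,223.5),.049),((325.5,220.5),.044)): 
  P=onz(w,*uv,z);print(P,R.T@(P-p))
# bar near end line
for v in (242,249,254):
  P=onz(w,323,v-0,p[2]+.0575);print(v,R.T@(P-p))
```

```text
[ 0.48316085 -0.11462404  0.049     ] [0.00377961 0.00153267 0.09350844]
[ 0.48379773 -0.11388697  0.044     ] [0.00467768 0.00191869 0.09850777]
242 [ 0.03998399  0.00023301 -0.05752983]
249 [ 0.03759815  0.00023501 -0.05752805]
254 [ 0.0358762   0.00023645 -0.05752677]
```

```bash
python3 -m handwheel '{"fingers":[1,1,1,1,1],"slide":[[0.03,0.03,0.5],[0,0,0.6],[0,0,0.5],[0,0,0],[0,0,0]],"dr":[[0,0,0],[0,0,0],[0,0,0],[0,0,0],[0,0,0]]}' | egrep 'tool|^force'
python3 -m handwheel '{"fingers":[1,1,1,1],"slide":[[0,0,0.15],[0,0,0.15],[0,0,0.1],[0,0,0]],"dr":[[0,0,0],[0,0,0],[0,0,0],[0,0,0]]}' | egrep 'tool|^force'
```

```text
tool_pos: [0.4823, -0.1166, 0.0789]
force: [0.8, 0.7, -1.8]
tool_pos: [0.4822, -0.1154, 0.0622]
force: [0.0, 0.6, -2.6]
```

```bash
python3 -m handwheel '{"fingers":[1,1,1],"slide":[[0,0,0.06],[0,0,0.06],[0,0,0]],"dr":[[0,0,0],[0,0,0],[0,0,0]]}' | egrep 'tool|^force'
python3 -m handwheel '{"fingers":[1,1],"slide":[[0,0,0.03],[0,0,0]],"dr":[[0,0,0],[0,0,0]]}' | egrep 'tool|^force'
```

```text
tool_pos: [0.483, -0.1156, 0.0584]
force: [-0.6, 0.7, 6.6]
tool_pos: [0.4833, -0.1158, 0.0583]
force: [-4.2, 2.2, 21.1]
```

```bash
python3 -m handwheel '{"fingers":[1,1,1,1,1,1,1,1,1,1,1,1],"slide":[[0,0,-0.03],[0,-0.0065,0],[0,-0.0065,0],[0,-0.0065,0],[0,-0.0065,0],[0,-0.0065,0],[0,-0.0065,0],[0,-0.0065,0],[0,-0.0065,0],[0,-0.0065,0],[0,-0.0065,0],[0,0,0]],"dr":[[0,0,0],[0,0,1],[0,0,1],[0,0,1],[0,0,1],[0,0,1],[0,0,1],[0,0,1],[0,0,1],[0,0,1],[0,0,1],[0,0,0]]}'
python3 - <<'E'
from h import *
st=manip.read_state();print(st['torque'],st['qpos'].round(1),np.degrees(np.arctan2(st['tcp_rot'][1,1],st['tcp_rot'][0,1])))
E
```

```text
clock: 13.85
tool_pos: [0.4811, -0.1133, 0.0584]
tcp_rot: [[0.924, 0.383, 0.001], [0.383, -0.924, 0.001], [0.001, -0.001, -1.0]]
force: [-1.2, 3.7, 10.1]
opening: 0.0131
finger_force: 80.4
[0.84755069 0.34396532 0.07332999] [-30.3  39.2  51.2 119.2 -45.7  43.7 -17.3] -67.47519470403662
```

```bash
python3 -m handwheel '{"fingers":[1,1,1,1,1,1],"slide":[[0,-0.0065,0],[0,-0.0065,0],[0,-0.0065,0],[0,-0.0065,0],[0,0,0],[0,0,0]],"dr":[[0,0,1],[0,0,1],[0,0,1],[0,0,1],[0,0,0],[0,0,0]]}'
python3 - <<'E'
from h import *
st=manip.read_state();print(st['torque'],np.degrees(np.arctan2(st['tcp_rot'][1,1],st['tcp_rot'][0,1])))
E
python3 -m handwheel '{"fingers":[1,1,1,1],"slide":[[0,-0.003,0],[0,-0.003,0],[0,0,0],[0,0,0]],"dr":[[0,0,0.6],[0,0,0.6],[0,0,0],[0,0,0]]}'
python3 - <<'E'
from h import *
st=manip.read_state();print(st['torque'],np.degrees(np.arctan2(st['tcp_rot'][1,1],st['tcp_rot'][0,1])))
E
```

```text
clock: 14.45
tool_pos: [0.4809, -0.1124, 0.0584]
tcp_rot: [[0.999, 0.046, 0.001], [0.046, -0.999, 0.001], [0.001, -0.001, -1.0]]
force: [-1.4, 2.3, 8.6]
opening: 0.0128
finger_force: 80.4
[0.69839518 0.30398688 0.13719125] -87.34844937658795
clock: 14.85
tool_pos: [0.4809, -0.1121, 0.0584]
tcp_rot: [[0.998, -0.058, 0.001], [-0.058, -0.998, 0.001], [0.001, -0.001, -1.0]]
force: [-0.6, 3.5, 8.4]
opening: 0.0126
finger_force: 80.3
[0.72234095 0.3076217  0.17823483] -93.33552922151867
```

```bash
for i in 1 2; do python3 -m handwheel '{"fingers":[1,1,1,1],"slide":[[0,-0.003,0],[0,-0.003,0],[0,0,0],[0,0,0]],"dr":[[0,0,0.4],[0,0,0.4],[0,0,0],[0,0,0]]}' | grep ^force
python3 - <<'E'
from h import *
st=manip.read_state();print(st['torque'],st['force'],np.degrees(np.arctan2(st['tcp_rot'][1,1],st['tcp_rot'][0,1])))
E
done
```

```text
force: [-1.1, 2.8, 9.0]
[0.66654592 0.29777092 0.2355493 ] [-1.08280597  2.81851565  9.00511996] -97.32051697320104
force: [-2.0, 2.6, 9.4]
[0.62421887 0.31109521 0.25749566] [-2.04069812  2.64872551  9.41080051] -101.32380003450028
```

```bash
for i in 1 2; do python3 -m handwheel '{"fingers":[1,1,1,1],"slide":[[0,-0.003,0],[0,-0.003,0],[0,0,0],[0,0,0]],"dr":[[0,0,0.4],[0,0,0.4],[0,0,0],[0,0,0]]}' | grep xx
python3 - <<'E'
from h import *
st=manip.read_state();print(st['torque'],st['force'],st['tool_pos'],np.degrees(np.arctan2(st['tcp_rot'][1,1],st['tcp_rot'][0,1])))
E
done
python3 - <<'E'
from h import *
st=manip.read_state();p=st['tool_pos'];R=st['tcp_rot'];w=cam('wrist');s=cam('scene')
print(proj(s,[.4822,-.113,.034]))
o=np.zeros((600,800,3),np.uint8)
o[:480,:420]=cv2.resize(w['color'][100:420,180:460,::-1],(420,480),interpolation=2)
o[:480,420:]=cv2.resize(s['color'][180:300,225:320,::-1],(380,480),interpolation=2)
cv2.imwrite('pics/crop7.png',o)
E
```

```text
[0.6085463  0.32274595 0.49519132] [-1.90755313  2.46469819  7.82022414] [ 0.48099288 -0.1115323   0.05844352] -105.28591119585818
[0.47285106 0.36210342 0.71551206] [-1.51159269  1.61552243  7.27752121] [ 0.48107756 -0.11139735  0.05843248] -109.24367446806214
(np.float64(284.38212353868994), np.float64(260.50873606044627))
```

View pics/crop7.png

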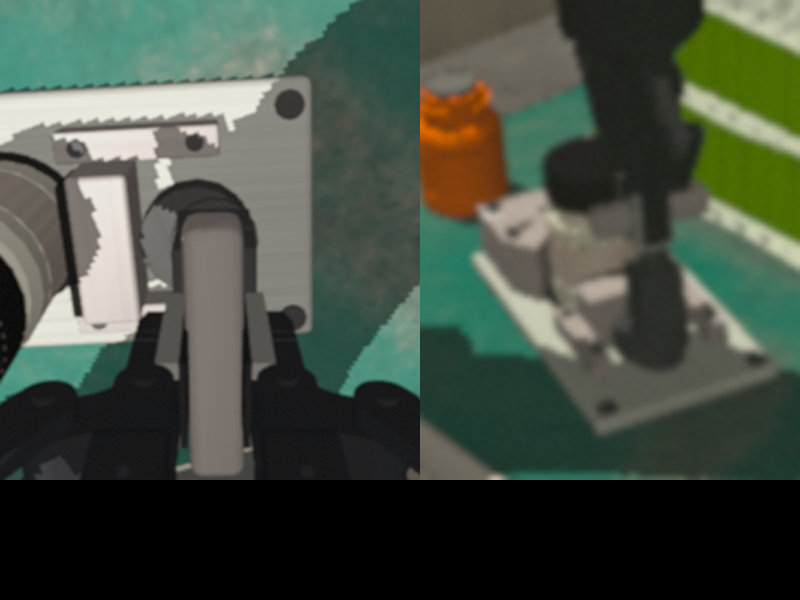

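```bash
python3 -m handwheel '{"fingers":[1,0.3,0.3,0.3,0.3,0.3,0.3,0.3,0.3,0.3,0.3],"slide":[[0,0,0],[0,0,0],[0,0,0],[0,0,0],[0,0,0],[0,0,-0.3],[0,0,-0.6],[0,0,-0.7],[0,0,-0.7],[0,0,-0.3],[0,0,0]],"dr":[[0,0,-0.8],[0,0,0],[0,0,0],[0,0,0],[0,0,0],[0,0,0],[0,0,0],[0,0,0],[0,0,0],[0,0,0],[0,0,0]]}'
python3 -m handwheel '{"fingers":[0,-0.8,-1,-1,-1,-1],"slide":[[0,-0.65,0],[0,-0.7,0],[0,-0.65,0],[0,0,0],[0,0,0],[0,0,0]],"dr":[[0,0,0],[0,0,0],[0,0,0],[0,0,0],[0,0,0],[0,0,0]]}'
python3 - <<'E'
from h import *
st=manip.read_state();print(st['qpos'].round(1))
w=cam('wrist','w4.png');s=cam('scene','s4.png');t=cam('top','t4.png')
import pickle;pickle.dump((w,s,t,st),open('c4.pkl','wb'))
print([proj(c,[.5057,-.0325,.101]) for c in (w,s,t)],'key',proj(s,[.4822,-.113,.108]))
o=np.zeros((480,800,3),np.uint8)
o[:,:420]=cv2.resize(w['color'][80:400,180:460,::-1],(420,480),interpolation=2)
o[:,420:]=cv2.resize(s['color'][180:300,225:320,::-1],(380,480),interpolation=2)
cv2.imwrite('pics/crop8.png',o)
E
```

```text
clock: 17.65
tool_pos: [0.4816, -0.1123, 0.1639]
tcp_rot: [[0.964, -0.266, 0.004], [-0.266, -0.964, 0.0], [0.004, -0.001, -1.0]]
force: [0.2, -0.6, -0.4]
opening: 0.0304
finger_force: 0.0
clock: 18.25
tool_pos: [0.501, -0.0357, 0.1616]
tcp_rot: [[0.964, -0.267, -0.001], [-0.267, -0.964, -0.001], [-0.0, 0.001, -1.0]]
force: [-0.4, 0.5, -0.9]
opening: 0.0854
finger_force: 0.0
[-51.   37.1  69.8 114.7 -41.5  58.5 -66.4]
[(np.float64(314.67886869588995), np.float64(238.85082949990277)), (np.float64(267.7589622785089), np.float64(219.26195670288445)), (np.float64(260.01571158499894), np.float64(252.5465125939619))] key (np.float64(282.3191969630062), np.float64(232.38524477395958))
```

View pics/crop8.png

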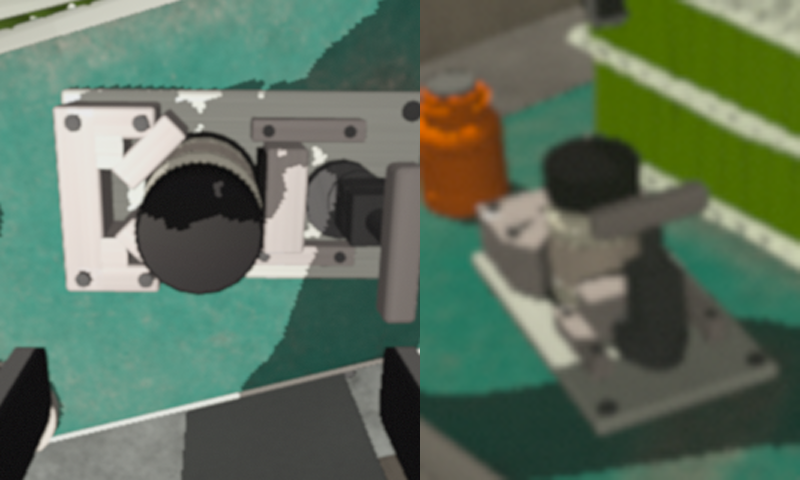

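```bash
python3 -m handwheel '{"fingers":[-1,-1,-1,-1,-1,-1,-1,-1,-1,-1,-1],"slide":[[0,0,0],[0,0,0],[0,0,0],[0,0,0],[0,0,0],[0,0,0],[0,0,0],[0,0,0],[0,0,0],[0.16,0.02,0],[0,0,0]],"dr":[[0,0,-1],[0,0,-1],[0,0,-1],[0,0,-1],[0,0,-1],[0,0,-1],[0,0,-1],[0,0,-1],[0,0,-1],[0,0,0],[0,0,0]]}'
python3 - <<'E'
from h import *
st=manip.read_state();p=st['tool_pos'];R=st['tcp_rot'];print(st['qpos'].round(1),np.degrees(np.arctan2(R[1,1],R[0,1])))
w=cam('wrist','w5.png');u,v=proj(w,[.507,-.033,.101]);print('pred',u,v)
g=cv2.cvtColor(w['color'],cv2.COLOR_RGB2GRAY)
# dark neutral cap: contour on mask near prediction, rim by bottom arc
hsv=cv2.cvtColor(w['color'],cv2.COLOR_RGB2HSV)
m=((hsv[...,2]<95)&(hsv[...,1]<70)).astype(np.uint8);m[int(v)+60:]=0
n,l,s,ct=cv2.connectedComponentsWithStats(m);i=l[int(v),int(u)];print(i,s[i])
for row in range(int(v)-40,int(v)+60,8):
    xs=np.where(l[row]==i)[0];
    if len(xs): print(row,xs.min(),xs.max(),len(xs))
P=onz(w,u,v,.101);r=proj(w,[.507+.0285,-.033,.101]);print('rpix',np.hypot(r[0]-u,r[1]-v))
E
```

```text
clock: 19.5
tool_pos: [0.5085, -0.0321, 0.1619]
tcp_rot: [[0.871, 0.492, 0.001], [0.492, -0.871, 0.0], [0.001, 0.0, -1.0]]
force: [0.1, 0.8, 0.2]
opening: 0.0855
finger_force: 0.0
[-45.1  30.4  58.2 113.5 -32.1  53.9 -31.1] -60.52515750526275
pred 321.91377089083454 245.6842540197205
37 [ 278  195  110   87 6027]
205 294 347 54
213 287 354 68
221 282 375 94
229 280 383 95
237 278 363 86
245 279 362 84
253 279 361 83
261 284 356 73
269 291 350 60
277 302 339 38
rpix 43.319487764352175
```

```bash
python3 -m handwheel '{"fingers":[-1,-1,-1,-1,-1,-1],"slide":[[0.03,-0.03,0.6],[0,0,0.7],[0,0,0.7],[0,0,0.5],[0,0,0],[0,0,0]],"dr":[[0,0,0],[0,0,0],[0,0,0],[0,0,0],[0,0,0],[0,0,0]]}' | egrep 'tool|^force'
python3 -m handwheel '{"fingers":[-1,-1,-1,-1],"slide":[[0,0,0.2],[0,0,0.2],[0,0,0.2],[0,0,0]],"dr":[[0,0,0],[0,0,0],[0,0,0],[0,0,0]]}' | egrep 'tool|^force'
```

```text
tool_pos: [0.5081, -0.0311, 0.0621]
force: [0.4, 0.2, -0.0]
tool_pos: [0.5073, -0.0304, 0.0369]
force: [-0.2, 0.1, 0.1]
```

Run:
```python
from h import *
w=cam('wrist','w6.png');s=cam('scene')
o=np.zeros((480,800,3),np.uint8)
o[:,:420]=cv2.resize(w['color'][60:480,140:507,::-1],(420,480),interpolation=2)
o[:,420:]=cv2.resize(s['color'][180:300,225:320,::-1],(380,480),interpolation=2)
cv2.imwrite('pics/crop9.png',o)
st=manip.read_state();print(st['qpos'].round(1))
```

```text
[-35.7  40.5  45.4 117.3 -44.7  41.1 -21.7]
```

View pics/crop9.png

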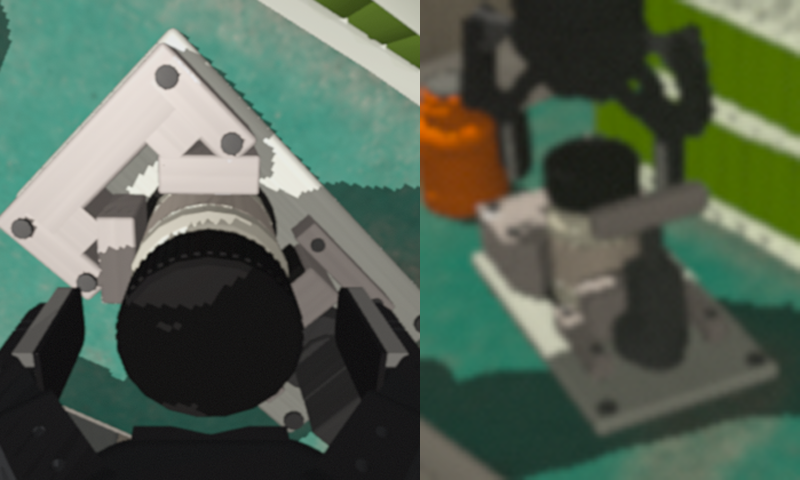

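```bash
python3 -m handwheel '{"fingers":[0,1,1,1,1,1,1,1],"slide":[[0,0,0],[0,0,0],[0,0,0],[0,0,0],[0,0,0],[0,0,0],[0,0,0],[0,0,0]],"dr":[[0,0,0],[0,0,0],[0,0,0],[0,0,0],[0,0,0],[0,0,0],[0,0,0],[0,0,0]]}' 80; python3 -c "
from h import *
print(manip.read_state()['torque'])"
```

```text
clock: 21.45
tool_pos: [0.508, -0.03, 0.0384]
tcp_rot: [[0.87, 0.494, -0.0], [0.494, -0.87, 0.002], [0.001, -0.001, -1.0]]
force: [-2.3, 2.0, 8.0]
opening: 0.0558
finger_force: 82.7
[ 0.34917639  0.48114356 -0.09808654]
```

```bash
python3 -m handwheel '{"fingers":[1,1,1,1,1,1,1,1,1],"slide":[[0,0,-0.004],[0,0,-0.004],[0,0,-0.004],[0,0,-0.004],[0,0,-0.004],[0,0,-0.004],[0,0,-0.004],[0,0,-0.004],[0,0,0]],"dr":[[0,0,-1],[0,0,-1],[0,0,-1],[0,0,-1],[0,0,-1],[0,0,-1],[0,0,-1],[0,0,-1],[0,0,0]]}'; python3 -c "
from h import *
st=manip.read_state();print(st['torque'],st['qpos'].round(1))
cam('scene','s7.png')"
python3 -m handwheel '{"fingers":[1,1,1,1,1,1,1,1],"slide":[[0,0,-0.004],[0,0,-0.004],[0,0,-0.004],[0,0,-0.004],[0,0,-0.004],[0,0,-0.004],[0,0,0],[0,0,0]],"dr":[[0,0,-1],[0,0,-1],[0,0,-1],[0,0,-1],[0,0,-1],[0,0,-1],[0,0,0],[0,0,0]]}'; python3 -c "
from h import *
st=manip.read_state();print(st['torque'],st['qpos'].round(1))"
```

```text
clock: 22.35
tool_pos: [0.5087, -0.0302, 0.0396]
tcp_rot: [[0.347, 0.938, 0.001], [0.938, -0.347, 0.001], [0.001, 0.001, -1.0]]
force: [0.7, 1.8, 5.7]
opening: 0.0552
finger_force: 85.0
[0.23675342 0.0243748  0.25025426] [-28.9  36.4  35.6 116.9 -34.8  37.4   9.6]
clock: 23.2
tool_pos: [0.5085, -0.0302, 0.0405]
tcp_rot: [[-0.165, 0.986, 0.001], [0.986, 0.165, 0.001], [0.001, 0.001, -1.0]]
force: [-0.7, 2.6, 6.4]
opening: 0.0553
finger_force: 85.2
[0.43330316 0.13058732 0.09971773] [-23.4  34.1  28.  116.6 -27.1  35.5  32.4]
```

```bash
python3 -m handwheel '{"fingers":[1,1,1,1],"slide":[[0,0,0],[0,0,-0.04],[0,0,-0.05],[0,0,0]],"dr":[[0,0,-0.8],[0,0,0],[0,0,0],[0,0,0]]}'; python3 -c "
from h import *
st=manip.read_state();print(st['torque'])"
```

```text
clock: 23.6
tool_pos: [0.5077, -0.0309, 0.0436]
tcp_rot: [[-0.233, 0.972, -0.0], [0.972, 0.233, -0.0], [-0.0, -0.001, -1.0]]
force: [-0.6, 0.3, -0.2]
opening: 0.0555
finger_force: 84.5
[0.0330451  0.03894929 0.07871973]
```

```bash
python3 -m handwheel '{"fingers":[1,1,1,1,1,1,1,1,1],"slide":[[0,0,-0.12],[0,0,-0.15],[0,0,-0.15],[0,0,-0.15],[0,0,-0.14],[0,0,0],[0,0,0],[0,0,0],[0,0,0]],"dr":[[0,0,0],[0,0,0],[0,0,0],[0,0,0],[0,0,0],[0,0,0],[0,0,0],[0,0,0],[0,0,0]]}'
python3 - <<'E'
from h import *
st=manip.read_state();print(st['torque'],st['qd'].round(2))
w=cam('wrist');s=cam('scene')
o=np.zeros((480,800,3),np.uint8)
o[:,:420]=cv2.resize(w['color'][60:480,140:507,::-1],(420,480),interpolation=2)
o[:,420:]=cv2.resize(s['color'][180:300,225:320,::-1],(380,480),interpolation=2)
cv2.imwrite('pics/crop10.png',o)
E
```

```text
clock: 24.5
tool_pos: [0.5078, -0.0306, 0.0718]
tcp_rot: [[-0.235, 0.972, -0.001], [0.972, 0.235, -0.0], [0.0, -0.001, -1.0]]
force: [-1.0, 0.4, -0.7]
opening: 0.0552
finger_force: 84.5
[-0.01130068  0.02575857 -0.00776213] [-0.05 -0.   -0.05 -0.12  0.08 -0.01 -0.12]
```

View pics/crop10.png

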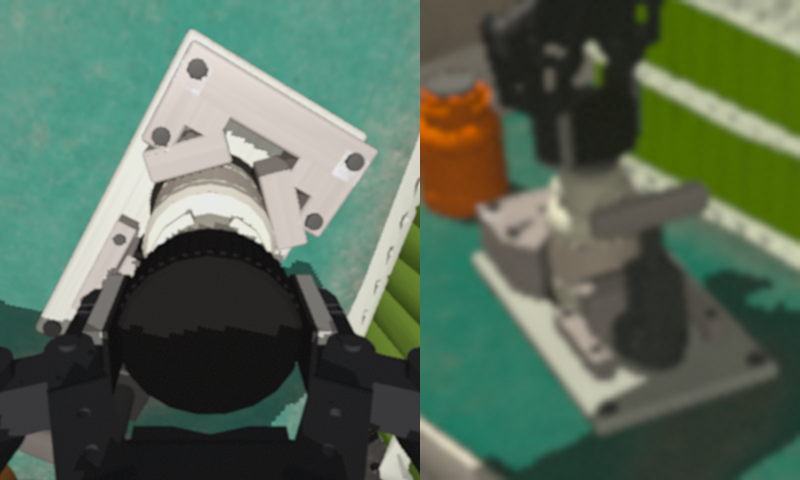

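The last picture shows the cap level in the fingers, about 18 mm above the open neck. The jar is upright in its seat and the key is still on the screw.

```bash
python3 -c "
from station import manip
print(manip.sign_off())"
```

```text
the job is handed in; nothing more can be done
None
```

I clamped the jar with the key, unscrewed the cap about 1.3 rad and lifted it off, and it is now held level about 18 mm above the open mouth; the job was handed in at about 24.5 s, but the hand-in returned no pass or fail.

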